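Sweep stray nuts into the bench tray

TASK

Three large hex nuts have been left lying on the bench: with the fingers, sweep them along the table through the open front of the low metal tray, until all three lie flat on the tray's floor, wholly inside and clear of the sloping front lip. Only push them, do not pick them up or lift them over the walls, and leave the oil bottle, the tally counter and the bracket assembly beside the work where they are.

Things in the scene. Friction and masses are not known exactly. Their poses are not given: they have to be found in the camera images.
- tray: Low three-sided grey sheet-metal tray fixed to the table. Origin: under the floor's centre, at table height; z up, open front to its -x. Flat floor 2 mm above the table, x -55 to +55, y -85 to +85 mm; walls 32 mm high, 2 mm thick at the back and both sides. At x -80 to -55 a lip slopes from the table up to the floor (no step). Screw tabs behind the back. A nut is inside with its centre at x > -42
- nut_0: large steel hex nut, dark, lying flat, loose, 64 g: 30 mm across flats, 34.6 mm across corners, 16 mm high. Origin: centre of its underside; z up (the nuts can also lie either side up), yaw of no importance. All three nuts are alike; they lie scattered on the open table in front of the tray's open side
- nut_1: large steel hex nut, dark, lying flat, loose, 64 g: 30 mm across flats, 34.6 mm across corners, 16 mm high. Origin: centre of its underside; z up (the nuts can also lie either side up), yaw of no importance. All three nuts are alike; they lie scattered on the open table in front of the tray's open side
- nut_2: large steel hex nut, dark, lying flat, loose, 64 g: 30 mm across flats, 34.6 mm across corners, 16 mm high. Origin: centre of its underside; z up (the nuts can also lie either side up), yaw of no importance. All three nuts are alike; they lie scattered on the open table in front of the tray's open side
- oil_bottle: small cream oil bottle with a red spout, loose, standing upright, body 41 mm in diameter and 68 mm high, 118 mm with the spout; origin at the centre of its underside, z up. Stands to one side of the nuts; not to be moved
- counter: grey round hand tally counter, 54 x 71 x 20 mm, loose, lying on its back; origin under its centre, z up. Lies to one side of the nuts; not to be moved
- bracket_assembly: dark slotted flat steel bracket with bolts and nuts fitted, 30 x 98 x 14 mm (long along its own y), loose, lying flat beside the tray's side wall at the tray's +y side; origin under its centre, z up. Its nuts belong to it: not to be moved
Not all that is in view belongs to the job. What is shaped like the nut_1 but pink is not meant.

How it is judged:
By the outcome, as a careful person would: the job done as asked, in the order asked, and still so for the second after the job is handed in, with the robot touching nothing.
It also fails if it takes over 70 s, if anything falls off the work surface, if the arm or the gripper's body presses on something with over 40 N, if the wrist force passes 120 N, or if a joint passes its speed limit or range.

ROBOT

A 6-joint arm with a two-finger parallel gripper is mounted at the origin on a cart in front of the work surface, level with it; the furniture and walls round the work are solid. World frame = base frame: x ahead of the robot, y to its left, z up, the work surface at z = 0. Lengths are in m, angles in rad, forces in N, time in s.
With the tool pointing down it reaches from about 0.25 to 0.725 m from the base axis. Payload 4 kg.
Tool frame: the origin (TCP) lies between the finger pads; the fingertips stand 11 mm ahead of it and the grasp point (between the pads) lies 8 mm behind it (bot.tip_extent is the distance from the TCP to the fingertips, in m); z points along the fingers, y is the line along which they close (so a half turn about z gives the same grasp; the last joint's range is limited). The gripper opens to 85 mm and grips with 20 to 120 N. Pads are 22 mm wide; open, the fingers measure 114 mm over their backs; the gripper's body (76 mm by 85 mm) begins 54 mm behind the grasp point. The pads swing forward as they close: fully open they stand 13 mm farther back than shut.
Start: joints at [1.272, 0.241, 0.005, 1.335, 0, 1.571], TCP at [0.147, 0.478, 0.242] pointing down, gripper open.
Joint ranges: [-2.72, 2.72], [-1.05, 1.87], [-1.09, 1.28], [-1.99, 2.15], [-1.42, 1.44], [-3.14, 3.14]. Speed limits (rad/s): [2.79, 2.79, 3.14, 3.14, 3.14, 3.14].

INTERFACE

Orientations are given as a unit quaternion [x, y, z, w].
In Python, from workcell import bot gives the robot as it stands. The module is installed in compiled form; this text tells all that it offers.
- The arm moves only by the tool drive_tool, never from a script. Its argument "rows" is a list of rows, each an object of numbers: "dx", "dy", "dz": the shift along the tool's x, y, z in units of 50 mm (1.0 is 50 mm); "wx", "wy", "wz": the turn, a rotation vector about the tool's x, y, z in units of 5 degrees (1.0 is 5 degrees); "hand": the finger opening in mm, from 0 to 85.4. A call has 1 to 20 rows; each row is the pose to reach, as a shift and turn from the pose commanded when the call began, along the tool's axes at that moment; what a row does not reach only later rows make up. A row lasts 1/10 s, in which the tool goes at most 50 mm and 8.59 degrees, less where a joint would pass 70% of its speed; a pose out of reach is approached as far as the arm can. A call with a gripper value outside its range is refused whole. The fingers move at their own pace and stop on an object; the grip force is fixed at half the most. Time passes only in rows, so rows that repeat a pose let the fingers close. It gives the time, the measured TCP pose, the force, the opening and the grip force at its end, in the units of the state.
- bot.get_obs(): the state, without advancing time (a new reading comes with each control period).
- bot.camera(name): name is "side" or "top"; returns the picture (420x560x3 uint8, red, green, blue); there is no depth.
- bot.get_calibration(name): a dict with "vfov" (degrees; the focal length in pixels is half the picture's height over the tangent of half this angle, whatever the lens; pixels are square), "cx", "cy" (the principal point, pixels), "k1" (the pictures are not rectified: a ray, as slopes to the right and down, at radius r is drawn at 1 + k1 r^2 times it, then the intrinsics apply), "origin" and "rotation" of the camera in the world. Camera axes: x right, y up, looking along -z (the intrinsics and any distortion apply to the point x, -y, -z); pixel columns grow to the right and rows downward; lengths in m; the calibration is good to about 2 mm. A picture is of the moment at which its call begins. get_calibration takes no time and is no camera call.
- bot.job_done(): hands the job in; it is judged then, once.
Trained networks look in the newest picture that a camera, given by its name, has taken for a name from the list of things; names that differ only in an ending like _2 or _b are one class to them, and where a whole thing is asked for, a point or a joint stands for the part that bears it (a point fixed in the world has none). Each returns a list of dicts, best first, with "score" (0 to 1); they miss things now and then, are a little off and sometimes report something else, mostly with a low value. They report only what shows in the picture. A call takes as long as a camera call. They do not tell look-alikes from the thing itself.
- bot.look_for(camera, thing): "extent" ([centre column, centre row, width, height] in pixels, round what is visible of it).
- bot.outline_of(camera, thing): "region" (420x560 bool, what is visible of it) and "extent" ([centre column, centre row, width, height] in pixels, round what is visible of it).
The state is a dict: "clock": time; "joint_pos": joint angles; "joint_vel": joint speeds; "tau": joint torques, N m; "eef_pos": TCP position; "tool_rot": TCP orientation; "ft_force": force on the tool from outside, world axes, zero at the start; "ft_torque": the same for the moment, N m; "grip_width": finger opening in m; "grasp_force": force on a finger pad.
Only numpy, scipy, OpenCV 4.12 (cv2) and the standard library are available. Lean on these libraries where they do the work, as an engineer would, in place of code of your own. Each camera call takes 0.05 s, during which the arm holds its last target. There are 200 camera calls.

## Working session

There is one attempt and no reset: what is moved stays moved. The work goes in short steps, Python scripts to look and compute and a tool call to move; the robot and the scene stay as the last step left them, time stands still between calls to the robot, and variables do not carry over. Pictures are saved under pics/ and viewed, at most 10 in all, crops included, and the job is handed in when it is done.

Besides the shell and the picture viewer there is one more tool, called as name(argument=value, ...) on one line, values as JSON. drive_tool: Moves the arm, as the interface text tells. Its arguments: {"type":"object","properties":{"rows":{"type":"array","items":{"type":"object","properties":{"dx":{"type":"number"},"dy":{"type":"number"},"dz":{"type":"number"},"wx":{"type":"number"},"wy":{"type":"number"},"wz":{"type":"number"},"hand":{"type":"number"}}}}},"required":["rows"]}

```bash
mkdir -p pics
cat > h.py <<'E'
import numpy as np, cv2
from workcell import bot
def ray(n,u,v):
    c=bot.get_calibration(n); f=210/np.tan(np.radians(c["vfov"])/2)
    d=np.array([(u-c["cx"])/f,(v-c["cy"])/f]); s=d.copy()
    for _ in range(20): s=d/(1+c["k1"]*(s@s))
    R=np.array(c["rotation"]); return np.array(c["origin"]), R@np.array([s[0],-s[1],-1])
def pos(n,u,v,z=0):
    o,d=ray(n,u,v); return (o+d*(z-o[2])/d[2])
def snap(n,name):
    im=bot.camera(n); cv2.imwrite(f"pics/{name}.png",im[:,:,::-1]); return im
E
python3 - <<'E'
from h import *
for n in("top","side"):
    im=snap(n,n+"0"); print(n,bot.get_calibration(n)["origin"])
    for t,z in(("tray",.0),("nut_0",.016),("oil_bottle",.03),("counter",.02),("bracket_assembly",.01)):
        for r in bot.outline_of(n,t):
            m=r["region"]; v,u=np.nonzero(m); 
            print(t,round(r["score"],2),np.round(r["extent"]),pos(n,u.mean(),v.mean(),z).round(3),im[m].mean(0).round())
print(bot.get_obs())
E
```

```text
top [0.46427155 0.0541583  1.19416797]Traceback (most recent call last):
  File "<stdin>", line 7, in <module>
  File "h.py", line 9, in pos
    o,d=ray(n,u,v); return (o+d*(z-o[2])/d[2])
        ~~~^^^^^^^
  File "h.py", line 7, in ray
    R=np.array(c["rotation"]); return np.array(c["origin"]), R@np.array([s[0],-s[1],-1])
                                                             ~^~~~~~~~~~~~~~~~~~~~~~~~~~
ValueError: matmul: Input operand 1 has a mismatch in its core dimension 0, with gufunc signature (n?,k),(k,m?)->(n?,m?) (size 3 is different from 4)
```

View pics/top0.png

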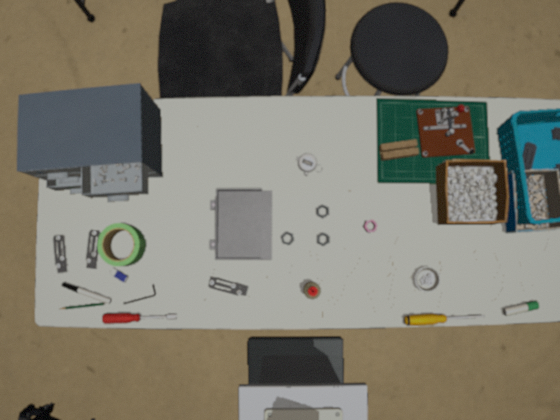

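The top view shows the tray at (243,224) opening to the right, with nuts at (287,238), (322,211) and (322,239). The pink look-alike is at (369,226). The rotation is a quaternion, so I'll fix the helper.

```bash
sed -i 's/R=np.array(c\["rotation"\]);/R=Rotation.from_quat(c["rotation"]).as_matrix();/; 1a from scipy.spatial.transform import Rotation' h.py
python3 - <<'E'
from h import *
for n in("top","side"):
    im=snap(n,n+"1"); print(n,bot.get_calibration(n)["origin"])
    for t,z in(("tray",.0),("nut_0",.016),("oil_bottle",.03),("counter",.02),("bracket_assembly",.01)):
        for r in bot.outline_of(n,t):
            m=r["region"]; v,u=np.nonzero(m); 
            print(t,round(r["score"],2),np.round(r["extent"]),pos(n,u.mean(),v.mean(),z).round(3),im[m].mean(0).round())
            if t=="tray":
                q=cv2.boxPoints(cv2.minAreaRect(np.c_[u,v].astype(np.float32)))
                print([(p.round(),pos(n,*p,0).round(3)[:2]) for p in q])
print(bot.get_obs())
E
```

```text
top [0.46427155 0.0541583  1.19416797]
nut_0 0.59 [322. 212.  12.  17.] [ 0.585 -0.05   0.016] [110. 111. 108.]
nut_0 0.42 [371. 226.  16.  15.] [ 0.548 -0.167  0.016] [152. 132. 137.]
oil_bottle 0.82 [314. 293.  15.  13.] [ 0.39  -0.021  0.03 ] [128.  84.  69.]
counter 0.58 [307. 164.  24.  18.] [ 0.706 -0.012  0.02 ] [153. 152. 150.]
bracket_assembly 0.72 [229. 286.  41.  25.] [0.398 0.185 0.01 ] [116. 115. 112.]
side [0.4505991  0.76960841 0.60131598]
nut_0 0.71 [309. 234.  18.  15.] [0.515 0.048 0.016] [33. 33. 32.]
nut_0 0.69 [282. 203.  18.  16.] [ 0.58  -0.04   0.016] [38. 38. 37.]
nut_0 0.65 [308. 180.  16.  10.] [ 0.543 -0.156  0.016] [107.  51.  65.]
nut_0 0.59 [317. 208.  16.  16.] [ 0.512 -0.04   0.016] [37. 37. 36.]
oil_bottle 0.89 [376. 209.  20.  50.] [ 0.389 -0.029  0.03 ] [80. 59. 44.]
counter 0.93 [222. 208.  28.  17.] [0.699 0.001 0.02 ] [114. 109. 105.]
bracket_assembly 0.84 [362. 297.  25.  48.] [0.399 0.188 0.01 ] [76. 73. 70.]
{'clock': 0.7, 'joint_pos': array([ 1.27199330e+00,  2.40618259e-01,  5.01868132e-03,  1.33519049e+00,
       -5.27020576e-06,  1.57081061e+00]), 'joint_vel': array([ 0.00136697,  0.00100722,  0.00200083, -0.00084932,  0.00198094,
        0.0007694 ]), 'tau': array([ 1.49544271e-04, -3.72077107e+01,  2.52642864e+01,  8.18718763e-04,
        5.47977970e-05, -4.42247540e-06]), 'eef_pos': array([0.14719331, 0.47785598, 0.24230448]), 'tool_rot': array([1.48853402e-01, 9.88859274e-01, 2.70339849e-06, 3.07168907e-06]), 'ft_force': array([-0.52266768, -0.25176081,  0.20126684]), 'ft_torque': array([-0.01646479, -0.04620104, -0.01942829]), 'grasp_force': 0.0, 'grip_width': 0.08538430608010487}
```

View pics/side1.png

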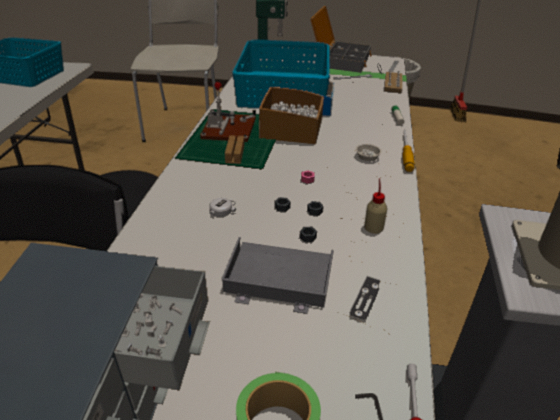

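The side view shows the tray at (278,272) opening away from the camera. The nuts are at (282,203), (315,208) and (308,234), the bottle at (376,213), the counter at (222,208) and the bracket at (364,298). I'll zoom the top view for the tray's corners.

Run:
```python
from h import *
im=cv2.imread("pics/top1.png")[150:310,190:390]
cv2.imwrite("pics/crop.png",cv2.resize(im,None,fx=3.75,fy=3.75,interpolation=cv2.INTER_CUBIC))
for u,v in((287,238),(322,211),(322,239),(369,226)): print(pos("top",u,v,.008).round(3))
for u,v in((272,190),(271,260)): print("lip",pos("top",u,v,.0).round(3))
for u,v in((217,189),(216,260)): print("back",pos("top",u,v,.032).round(3))
```

```text
[0.517 0.037 0.008]
[ 0.584 -0.051  0.008]
[ 0.514 -0.05   0.008]
[ 0.545 -0.168  0.008]
lip [0.639 0.074 0.   ]
lip [0.463 0.077 0.   ]
back [0.638 0.209 0.032]
back [0.464 0.211 0.032]
```

View pics/crop.png

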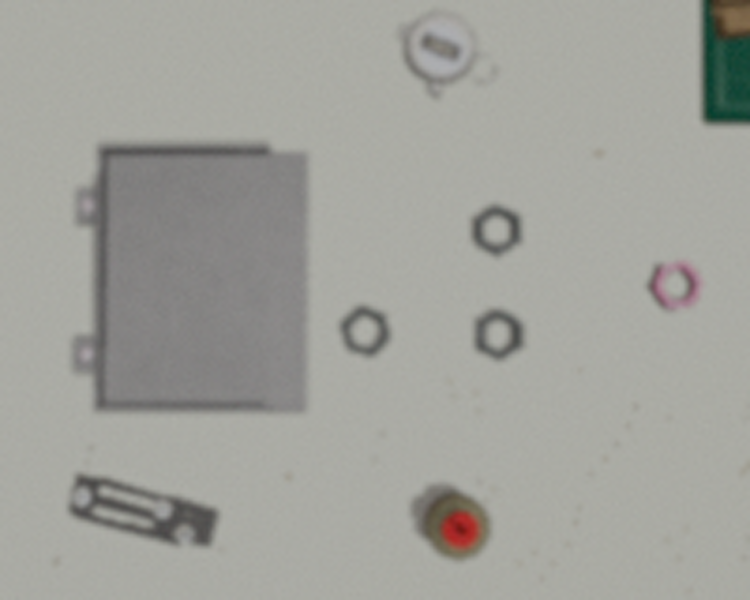

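Tray origin is about (0.551, 0.155), opening toward world −y. Nuts: A (.516, .037), B (.583, −.052), C (.514, −.052). I'll use a 22 mm finger gap as a two-point cradle and push along +y, starting by moving above the space behind A.

drive_tool(rows=[{"dx": -9.9, "dy": -7.13, "dz": 1.0, "wz": 14.58, "hand": 22}, {"dx": -9.9, "dy": -7.13, "dz": 1.0, "wz": 14.58, "hand": 22}, {"dx": -9.9, "dy": -7.13, "dz": 1.0, "wz": 14.58, "hand": 22}, {"dx": -9.9, "dy": -7.13, "dz": 1.0, "wz": 14.58, "hand": 22}, {"dx": -9.9, "dy": -7.13, "dz": 1.0, "wz": 14.58, "hand": 22}, {"dx": -9.9, "dy": -7.13, "dz": 1.0, "wz": 14.58, "hand": 22}, {"dx": -9.9, "dy": -7.13, "dz": 1.0, "wz": 14.58, "hand": 22}, {"dx": -9.9, "dy": -7.13, "dz": 1.0, "wz": 14.58, "hand": 22}, {"dx": -9.9, "dy": -7.13, "dz": 1.0, "wz": 14.58, "hand": 22}, {"dx": -9.9, "dy": -7.13, "dz": 1.0, "wz": 14.58, "hand": 22}, {"dx": -9.9, "dy": -7.13, "dz": 1.0, "wz": 14.58, "hand": 22}, {"dx": -9.9, "dy": -7.13, "dz": 1.0, "wz": 14.58, "hand": 22}, {"dx": -9.9, "dy": -7.13, "dz": 1.0, "wz": 14.58, "hand": 22}, {"dx": -9.9, "dy": -7.13, "dz": 1.0, "wz": 14.58, "hand": 22}, {"dx": -9.9, "dy": -7.13, "dz": 1.0, "wz": 14.58, "hand": 22}, {"dx": -9.9, "dy": -7.13, "dz": 1.0, "wz": 14.58, "hand": 22}, {"dx": -9.9, "dy": -7.13, "dz": 1.0, "wz": 14.58, "hand": 22}, {"dx": -9.9, "dy": -7.13, "dz": 1.0, "wz": 14.58, "hand": 22}])

```text
invalid input at $.rows[0]: expected keys dx, dy, dz, wx, wy, wz, hand
```

drive_tool(rows=[{"dx": -9.9, "dy": -7.13, "dz": 1.0, "wx": 0, "wy": 0, "wz": 14.58, "hand": 22}, {"dx": -9.9, "dy": -7.13, "dz": 1.0, "wx": 0, "wy": 0, "wz": 14.58, "hand": 22}, {"dx": -9.9, "dy": -7.13, "dz": 1.0, "wx": 0, "wy": 0, "wz": 14.58, "hand": 22}, {"dx": -9.9, "dy": -7.13, "dz": 1.0, "wx": 0, "wy": 0, "wz": 14.58, "hand": 22}, {"dx": -9.9, "dy": -7.13, "dz": 1.0, "wx": 0, "wy": 0, "wz": 14.58, "hand": 22}, {"dx": -9.9, "dy": -7.13, "dz": 1.0, "wx": 0, "wy": 0, "wz": 14.58, "hand": 22}, {"dx": -9.9, "dy": -7.13, "dz": 1.0, "wx": 0, "wy": 0, "wz": 14.58, "hand": 22}, {"dx": -9.9, "dy": -7.13, "dz": 1.0, "wx": 0, "wy": 0, "wz": 14.58, "hand": 22}, {"dx": -9.9, "dy": -7.13, "dz": 1.0, "wx": 0, "wy": 0, "wz": 14.58, "hand": 22}, {"dx": -9.9, "dy": -7.13, "dz": 1.0, "wx": 0, "wy": 0, "wz": 14.58, "hand": 22}, {"dx": -9.9, "dy": -7.13, "dz": 1.0, "wx": 0, "wy": 0, "wz": 14.58, "hand": 22}, {"dx": -9.9, "dy": -7.13, "dz": 1.0, "wx": 0, "wy": 0, "wz": 14.58, "hand": 22}, {"dx": -9.9, "dy": -7.13, "dz": 1.0, "wx": 0, "wy": 0, "wz": 14.58, "hand": 22}, {"dx": -9.9, "dy": -7.13, "dz": 1.0, "wx": 0, "wy": 0, "wz": 14.58, "hand": 22}, {"dx": -9.9, "dy": -7.13, "dz": 1.0, "wx": 0, "wy": 0, "wz": 14.58, "hand": 22}, {"dx": -9.9, "dy": -7.13, "dz": 1.0, "wx": 0, "wy": 0, "wz": 14.58, "hand": 22}, {"dx": -9.9, "dy": -7.13, "dz": 1.0, "wx": 0, "wy": 0, "wz": 14.58, "hand": 22}, {"dx": -9.9, "dy": -7.13, "dz": 1.0, "wx": 0, "wy": 0, "wz": 14.58, "hand": 22}])

```text
clock: 2.5
eef_pos: [0.5149, -0.0074, 0.1927]
tool_rot: [0.707, 0.708, 0.0, 0.0]
ft_force: [-0.8, 0.1, 0.7]
grip_width: 0.022
grasp_force: 0.0
```

Run:
```python
from h import *
o=bot.get_obs(); print(o["eef_pos"],o["tool_rot"],o["clock"],o["grip_width"],o["ft_force"],bot.tip_extent)
```

```text
[ 0.51490349 -0.00742248  0.19273835] [7.06526587e-01 7.07686459e-01 2.02182575e-04 1.30810057e-04] 2.5 0.02196508644143528 [-0.8250146   0.08159575  0.73447312] 0.011
```

drive_tool(rows=[{"dx": 0, "dy": 0, "dz": 0.8, "wx": 0, "wy": 0, "wz": 0, "hand": 22}, {"dx": 0, "dy": 0, "dz": 1.6, "wx": 0, "wy": 0, "wz": 0, "hand": 22}, {"dx": 0, "dy": 0, "dz": 2.4, "wx": 0, "wy": 0, "wz": 0, "hand": 22}, {"dx": 0, "dy": 0, "dz": 2.9, "wx": 0, "wy": 0, "wz": 0, "hand": 22}, {"dx": 0, "dy": 0, "dz": 3.2, "wx": 0, "wy": 0, "wz": 0, "hand": 22}, {"dx": 0, "dy": 0, "dz": 3.49, "wx": 0, "wy": 0, "wz": 0, "hand": 22}, {"dx": 0, "dy": 0, "dz": 3.49, "wx": 0, "wy": 0, "wz": 0, "hand": 22}, {"dx": 0, "dy": 0, "dz": 3.49, "wx": 0, "wy": 0, "wz": 0, "hand": 22}])

```text
clock: 3.3
eef_pos: [0.5152, -0.0081, 0.0181]
tool_rot: [0.707, 0.707, -0.0, -0.0]
ft_force: [0.7, 0.5, 0.7]
grip_width: 0.022
grasp_force: 0.0
```

Run:
```python
from h import *
im=snap("side","s2")[170:290,210:390]
cv2.imwrite("pics/s2c.png",cv2.resize(im[:,:,::-1],None,fx=4.4,fy=4.4,interpolation=cv2.INTER_CUBIC))
```

```text
(no output)
```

View pics/s2c.png

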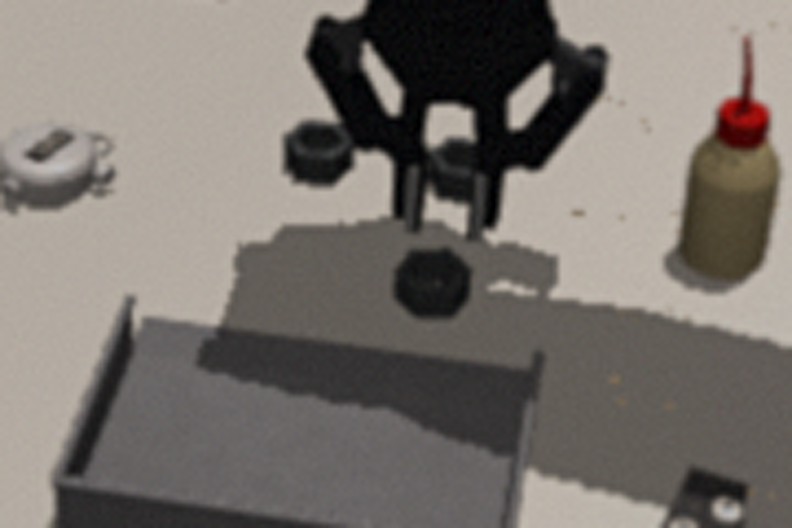

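The fingers stand between A, at crop (432,283), and C, at (458,165), and A sits centred ahead of the gap. Pushing A in now with a slight +x drift.

drive_tool(rows=[{"dx": 0.2, "dy": 0.02, "dz": 0, "wx": 0, "wy": 0, "wz": 0, "hand": 22}, {"dx": 0.4, "dy": 0.03, "dz": 0, "wx": 0, "wy": 0, "wz": 0, "hand": 22}, {"dx": 0.6, "dy": 0.04, "dz": 0, "wx": 0, "wy": 0, "wz": 0, "hand": 22}, {"dx": 0.8, "dy": 0.06, "dz": 0, "wx": 0, "wy": 0, "wz": 0, "hand": 22}, {"dx": 1.0, "dy": 0.08, "dz": 0, "wx": 0, "wy": 0, "wz": 0, "hand": 22}, {"dx": 1.2, "dy": 0.1, "dz": 0, "wx": 0, "wy": 0, "wz": 0, "hand": 22}, {"dx": 1.4, "dy": 0.12, "dz": 0, "wx": 0, "wy": 0, "wz": 0, "hand": 22}, {"dx": 1.6, "dy": 0.14, "dz": 0, "wx": 0, "wy": 0, "wz": 0, "hand": 22}, {"dx": 1.8, "dy": 0.16, "dz": 0, "wx": 0, "wy": 0, "wz": 0, "hand": 22}, {"dx": 2.0, "dy": 0.18, "dz": 0, "wx": 0, "wy": 0, "wz": 0, "hand": 22}, {"dx": 2.2, "dy": 0.2, "dz": 0, "wx": 0, "wy": 0, "wz": 0, "hand": 22}, {"dx": 2.4, "dy": 0.22, "dz": 0, "wx": 0, "wy": 0, "wz": 0, "hand": 22}, {"dx": 2.6, "dy": 0.24, "dz": 0, "wx": 0, "wy": 0, "wz": 0, "hand": 22}, {"dx": 2.8, "dy": 0.26, "dz": 0, "wx": 0, "wy": 0, "wz": 0, "hand": 22}, {"dx": 3.0, "dy": 0.28, "dz": 0, "wx": 0, "wy": 0, "wz": 0, "hand": 22}, {"dx": 3.15, "dy": 0.28, "dz": 0, "wx": 0, "wy": 0, "wz": 0, "hand": 22}, {"dx": 3.3, "dy": 0.28, "dz": 0, "wx": 0, "wy": 0, "wz": 0, "hand": 22}, {"dx": 3.3, "dy": 0.28, "dz": 0, "wx": 0, "wy": 0, "wz": 0, "hand": 22}])

```text
clock: 5.15
eef_pos: [0.53, 0.1577, 0.0184]
tool_rot: [0.707, 0.707, 0.001, 0.0]
ft_force: [-0.8, -1.0, 4.8]
grip_width: 0.022
grasp_force: 3.6
```

drive_tool(rows=[{"dx": -0.4, "dy": 0, "dz": 0, "wx": 0, "wy": 0, "wz": 0, "hand": 22}, {"dx": -0.6, "dy": 0, "dz": -0.8, "wx": 0, "wy": 0, "wz": 0, "hand": 22}, {"dx": -1.0, "dy": 0, "dz": -1.6, "wx": 0, "wy": 0, "wz": 0, "hand": 22}, {"dx": -1.8, "dy": -0.2, "dz": -2.0, "wx": 0, "wy": 0, "wz": 0, "hand": 22}, {"dx": -2.6, "dy": -0.32, "dz": -2.0, "wx": 0, "wy": 0, "wz": 0, "hand": 22}, {"dx": -3.4, "dy": -0.32, "dz": -2.0, "wx": 0, "wy": 0, "wz": 0, "hand": 22}, {"dx": -4.2, "dy": -0.32, "dz": -2.0, "wx": 0, "wy": 0, "wz": 0, "hand": 22}, {"dx": -5.0, "dy": -0.32, "dz": -2.0, "wx": 0, "wy": 0, "wz": 0, "hand": 22}, {"dx": -5.0, "dy": -0.32, "dz": -2.0, "wx": 0, "wy": 0, "wz": 0, "hand": 22}, {"dx": -5.0, "dy": -0.32, "dz": -1.4, "wx": 0, "wy": 0, "wz": 0, "hand": 22}, {"dx": -5.0, "dy": -0.32, "dz": -0.8, "wx": 0, "wy": 0, "wz": 0, "hand": 22}, {"dx": -5.0, "dy": -0.32, "dz": -0.3, "wx": 0, "wy": 0, "wz": 0, "hand": 22}, {"dx": -5.0, "dy": -0.32, "dz": 0, "wx": 0, "wy": 0, "wz": 0, "hand": 22}, {"dx": -5.0, "dy": -0.32, "dz": 0, "wx": 0, "wy": 0, "wz": 0, "hand": 22}])

```text
clock: 6.55
eef_pos: [0.5109, -0.0917, 0.015]
tool_rot: [0.707, 0.707, -0.001, -0.003]
ft_force: [-0.6, 0.4, -0.5]
grip_width: 0.0221
grasp_force: 0.0
```

Run:
```python
from h import *
im=snap("side","s3")[150:310,200:400]
for r in bot.outline_of("side","nut_0"):
    v,u=np.nonzero(r["region"]); print(round(r["score"],2),np.round(r["extent"]),pos("side",u.mean(),v.mean(),.01).round(3))
cv2.imwrite("pics/s3c.png",cv2.resize(im[:,:,::-1],None,fx=3.75,fy=3.75,interpolation=cv2.INTER_CUBIC))
```

```text
0.74 [279. 277. 110.  71.] [0.553 0.162 0.01 ]
0.66 [283. 204.  15.  18.] [ 0.581 -0.048  0.01 ]
0.64 [290. 282.  18.  10.] [0.53  0.176 0.01 ]
0.5 [316. 207.  17.  14.] [ 0.513 -0.048  0.01 ]
0.17 [223. 207.  24.  23.] [ 0.704 -0.013  0.01 ]
```

View pics/s3c.png

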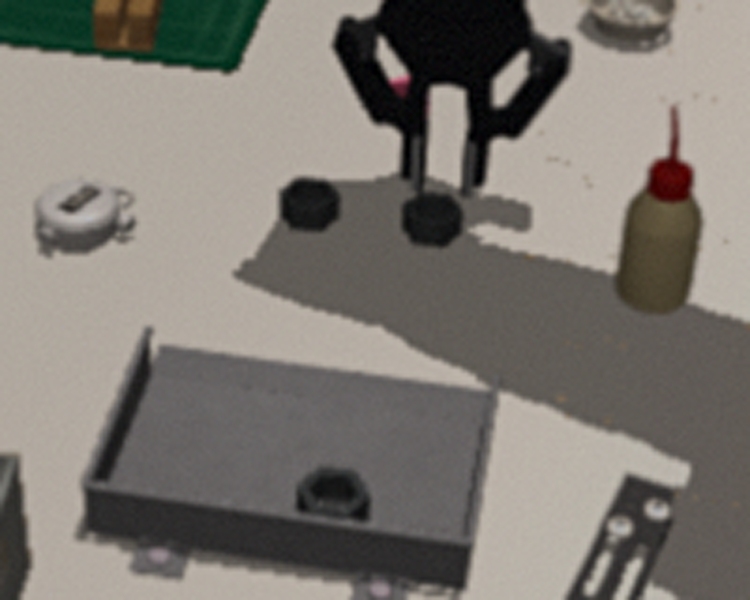

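A lies in the tray at crop (332,492). The fingers are behind C, at (432,218), so I'm pushing C in.

drive_tool(rows=[{"dx": 0.2, "dy": 0.04, "dz": -0.04, "wx": 0, "wy": 0, "wz": 0, "hand": 22}, {"dx": 0.4, "dy": 0.04, "dz": -0.04, "wx": 0, "wy": 0, "wz": 0, "hand": 22}, {"dx": 0.6, "dy": 0.04, "dz": -0.04, "wx": 0, "wy": 0, "wz": 0, "hand": 22}, {"dx": 0.85, "dy": 0.04, "dz": -0.04, "wx": 0, "wy": 0, "wz": 0, "hand": 22}, {"dx": 1.1, "dy": 0.04, "dz": -0.04, "wx": 0, "wy": 0, "wz": 0, "hand": 22}, {"dx": 1.35, "dy": 0.04, "dz": -0.04, "wx": 0, "wy": 0, "wz": 0, "hand": 22}, {"dx": 1.6, "dy": 0.04, "dz": -0.04, "wx": 0, "wy": 0, "wz": 0, "hand": 22}, {"dx": 1.85, "dy": 0.04, "dz": -0.04, "wx": 0, "wy": 0, "wz": 0, "hand": 22}, {"dx": 2.1, "dy": 0.04, "dz": -0.04, "wx": 0, "wy": 0, "wz": 0, "hand": 22}, {"dx": 2.35, "dy": 0.04, "dz": -0.04, "wx": 0, "wy": 0, "wz": 0, "hand": 22}, {"dx": 2.6, "dy": 0.04, "dz": -0.04, "wx": 0, "wy": 0, "wz": 0, "hand": 22}, {"dx": 2.85, "dy": 0.04, "dz": -0.04, "wx": 0, "wy": 0, "wz": 0, "hand": 22}, {"dx": 3.1, "dy": 0.04, "dz": -0.04, "wx": 0, "wy": 0, "wz": 0, "hand": 22}, {"dx": 3.35, "dy": 0.04, "dz": -0.04, "wx": 0, "wy": 0, "wz": 0, "hand": 22}, {"dx": 3.6, "dy": 0.04, "dz": -0.04, "wx": 0, "wy": 0, "wz": 0, "hand": 22}, {"dx": 3.8, "dy": 0.04, "dz": -0.04, "wx": 0, "wy": 0, "wz": 0, "hand": 22}, {"dx": 4.0, "dy": 0.04, "dz": -0.04, "wx": 0, "wy": 0, "wz": 0, "hand": 22}, {"dx": 4.18, "dy": 0.04, "dz": -0.04, "wx": 0, "wy": 0, "wz": 0, "hand": 22}, {"dx": 4.18, "dy": 0.04, "dz": -0.04, "wx": 0, "wy": 0, "wz": 0, "hand": 22}])

```text
clock: 8.55
eef_pos: [0.5153, 0.1168, 0.0197]
tool_rot: [0.707, 0.708, 0.0, -0.0]
ft_force: [-0.1, 0.2, 0.1]
grip_width: 0.022
grasp_force: 0.0
```

drive_tool(rows=[{"dx": -0.4, "dy": 0, "dz": 0, "wx": 0, "wy": 0, "wz": 0, "hand": 22}, {"dx": -0.6, "dy": 0, "dz": -0.8, "wx": 0, "wy": 0, "wz": 0, "hand": 22}, {"dx": -1.0, "dy": 0.2, "dz": -1.6, "wx": 0, "wy": 0, "wz": 0, "hand": 22}, {"dx": -1.8, "dy": 0.5, "dz": -2.0, "wx": 0, "wy": 0, "wz": 0, "hand": 22}, {"dx": -2.6, "dy": 0.9, "dz": -2.0, "wx": 0, "wy": 0, "wz": 0, "hand": 22}, {"dx": -3.4, "dy": 1.2, "dz": -2.0, "wx": 0, "wy": 0, "wz": 0, "hand": 22}, {"dx": -4.2, "dy": 1.34, "dz": -2.0, "wx": 0, "wy": 0, "wz": 0, "hand": 22}, {"dx": -4.2, "dy": 1.34, "dz": -2.0, "wx": 0, "wy": 0, "wz": 0, "hand": 22}, {"dx": -4.2, "dy": 1.34, "dz": -1.4, "wx": 0, "wy": 0, "wz": 0, "hand": 22}, {"dx": -4.2, "dy": 1.34, "dz": -0.8, "wx": 0, "wy": 0, "wz": 0, "hand": 22}, {"dx": -4.2, "dy": 1.34, "dz": -0.3, "wx": 0, "wy": 0, "wz": 0, "hand": 22}, {"dx": -4.2, "dy": 1.34, "dz": 0.02, "wx": 0, "wy": 0, "wz": 0, "hand": 22}, {"dx": -4.2, "dy": 1.34, "dz": 0.02, "wx": 0, "wy": 0, "wz": 0, "hand": 22}, {"dx": -4.2, "dy": 1.34, "dz": 0.02, "wx": 0, "wy": 0, "wz": 0, "hand": 22}])

```text
clock: 9.95
eef_pos: [0.582, -0.0942, 0.0188]
tool_rot: [0.707, 0.707, -0.0, -0.0]
ft_force: [0.0, -0.4, 0.6]
grip_width: 0.0223
grasp_force: 0.0
```

Run:
```python
from h import *
im=snap("side","s4")[150:310,200:400]
for r in bot.outline_of("side","nut_0"):
    v,u=np.nonzero(r["region"]); print(round(r["score"],2),np.round(r["extent"]),pos("side",u.mean(),v.mean(),.01).round(3))
cv2.imwrite("pics/s4c.png",cv2.resize(im[:,:,::-1],None,fx=3.75,fy=3.75,interpolation=cv2.INTER_CUBIC))
```

```text
0.8 [301. 269.  18.  20.] [0.516 0.142 0.01 ]
0.68 [284. 205.  19.  15.] [ 0.581 -0.047  0.01 ]
0.57 [308. 178.  10.  11.] [ 0.537 -0.158  0.01 ]
0.47 [290. 282.  18.   9.] [0.531 0.176 0.01 ]
```

View pics/s4c.png

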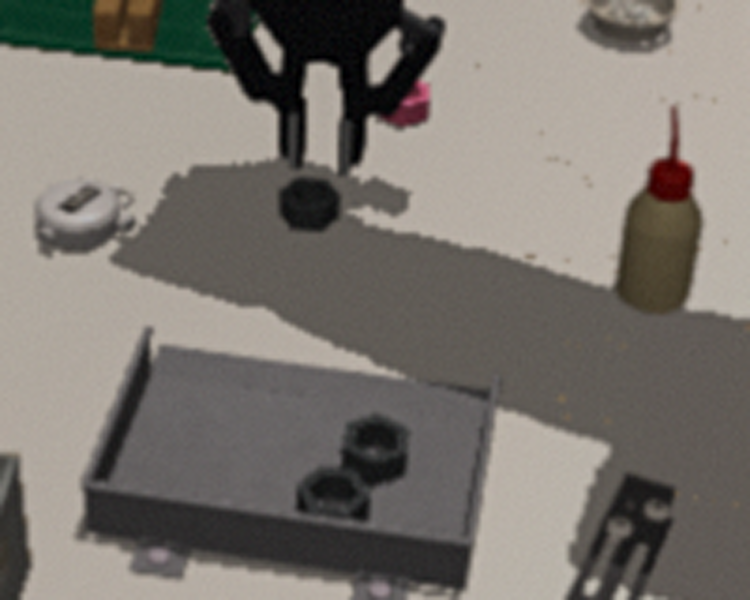

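C at crop (376,448) is well inside and A has not moved. Pushing B, at (310,203), in along x ≈ 0.585.

drive_tool(rows=[{"dx": 0.2, "dy": 0, "dz": 0, "wx": 0, "wy": 0, "wz": 0, "hand": 22}, {"dx": 0.4, "dy": 0, "dz": 0, "wx": 0, "wy": 0, "wz": 0, "hand": 22}, {"dx": 0.6, "dy": 0.02, "dz": 0, "wx": 0, "wy": 0, "wz": 0, "hand": 22}, {"dx": 0.85, "dy": 0.02, "dz": 0, "wx": 0, "wy": 0, "wz": 0, "hand": 22}, {"dx": 1.1, "dy": 0.04, "dz": 0, "wx": 0, "wy": 0, "wz": 0, "hand": 22}, {"dx": 1.35, "dy": 0.04, "dz": 0, "wx": 0, "wy": 0, "wz": 0, "hand": 22}, {"dx": 1.6, "dy": 0.06, "dz": 0, "wx": 0, "wy": 0, "wz": 0, "hand": 22}, {"dx": 1.85, "dy": 0.06, "dz": 0, "wx": 0, "wy": 0, "wz": 0, "hand": 22}, {"dx": 2.1, "dy": 0.08, "dz": 0, "wx": 0, "wy": 0, "wz": 0, "hand": 22}, {"dx": 2.35, "dy": 0.08, "dz": 0, "wx": 0, "wy": 0, "wz": 0, "hand": 22}, {"dx": 2.6, "dy": 0.1, "dz": 0, "wx": 0, "wy": 0, "wz": 0, "hand": 22}, {"dx": 2.85, "dy": 0.1, "dz": 0, "wx": 0, "wy": 0, "wz": 0, "hand": 22}, {"dx": 3.1, "dy": 0.1, "dz": 0, "wx": 0, "wy": 0, "wz": 0, "hand": 22}, {"dx": 3.35, "dy": 0.1, "dz": 0, "wx": 0, "wy": 0, "wz": 0, "hand": 22}, {"dx": 3.6, "dy": 0.1, "dz": 0, "wx": 0, "wy": 0, "wz": 0, "hand": 22}, {"dx": 3.85, "dy": 0.1, "dz": 0, "wx": 0, "wy": 0, "wz": 0, "hand": 22}, {"dx": 4.05, "dy": 0.1, "dz": 0, "wx": 0, "wy": 0, "wz": 0, "hand": 22}, {"dx": 4.2, "dy": 0.1, "dz": 0, "wx": 0, "wy": 0, "wz": 0, "hand": 22}, {"dx": 4.3, "dy": 0.1, "dz": 0, "wx": 0, "wy": 0, "wz": 0, "hand": 22}, {"dx": 4.3, "dy": 0.1, "dz": 0, "wx": 0, "wy": 0, "wz": 0, "hand": 22}])

```text
clock: 12.05
eef_pos: [0.5878, 0.1217, 0.0195]
tool_rot: [0.707, 0.707, 0.001, 0.0]
ft_force: [0.2, -1.3, 5.1]
grip_width: 0.0218
grasp_force: 4.1
```

drive_tool(rows=[{"dx": -0.4, "dy": 0, "dz": 0, "wx": 0, "wy": 0, "wz": 0, "hand": 22}, {"dx": -0.6, "dy": 0, "dz": -0.8, "wx": 0, "wy": 0, "wz": 0, "hand": 22}, {"dx": -1.0, "dy": 0, "dz": -1.6, "wx": 0, "wy": 0, "wz": 0, "hand": 22}, {"dx": -1.8, "dy": 0, "dz": -2.4, "wx": 0, "wy": 0, "wz": 0, "hand": 22}, {"dx": -2.6, "dy": 0, "dz": -3.0, "wx": 0, "wy": 0, "wz": 0, "hand": 22}, {"dx": -3.4, "dy": 0, "dz": -3.4, "wx": 0, "wy": 0, "wz": 0, "hand": 22}, {"dx": -4.2, "dy": 0, "dz": -3.4, "wx": 0, "wy": 0, "wz": 0, "hand": 22}, {"dx": -5.0, "dy": 0, "dz": -3.4, "wx": 0, "wy": 0, "wz": 0, "hand": 22}, {"dx": -5.0, "dy": 0, "dz": -3.4, "wx": 0, "wy": 0, "wz": 0, "hand": 22}])

```text
clock: 12.95
eef_pos: [0.5871, -0.133, 0.1883]
tool_rot: [0.709, 0.705, 0.0, -0.0]
ft_force: [-0.6, 0.3, -0.2]
grip_width: 0.022
grasp_force: 0.0
```

Run:
```python
from h import *
im=snap("side","s5")[150:310,200:400]
for r in bot.outline_of("side","nut_0"):
    v,u=np.nonzero(r["region"]); print(round(r["score"],2),np.round(r["extent"]),pos("side",u.mean(),v.mean(),.01).round(3))
cv2.imwrite("pics/s5c.png",cv2.resize(im[:,:,::-1],None,fx=3.75,fy=3.75,interpolation=cv2.INTER_CUBIC))
```

```text
0.65 [309. 177.  12.  14.] [ 0.544 -0.167  0.01 ]
0.64 [301. 269.  17.  21.] [0.516 0.142 0.01 ]
0.52 [261. 265.  20.  22.] [0.589 0.144 0.01 ]
0.5 [289. 283.  20.  13.] [0.53  0.176 0.01 ]
```

View pics/s5c.png

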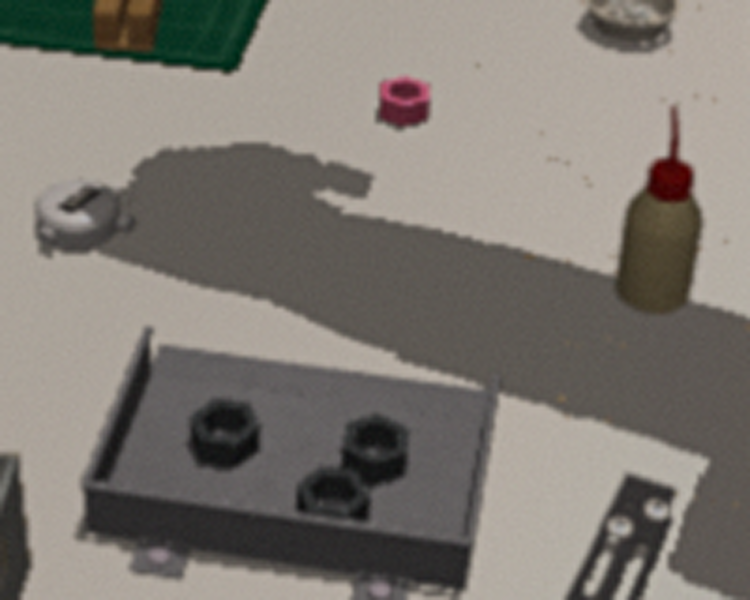

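All three nuts lie flat in the tray, at crop (225,432), (376,448) and (332,492). The bottle, counter, bracket and pink nut have not moved. Handing in.

```bash
python3 -c "
from workcell import bot
print(bot.job_done())"
```

```text
the job is handed in; nothing more can be done
None
```

All three nuts were pushed flat onto the tray floor, at least 2 cm past the line needed to be inside, with nothing else moved, and the job was handed in at about 13 s on the robot's clock.

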